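Clear the finishing slab of heel rejects and dye-wet chips into the scrap tub

ROBOT

A 7-joint arm with a two-finger parallel gripper is mounted at the origin on the work surface. World frame = base frame: x ahead of the robot, y to its left, z up, the work surface at z = 0. Lengths are in m, angles in rad, forces in N, time in s.
With the tool pointing down it reaches from about 0.425 to 0.925 m from the base axis. Payload 6.8 kg.
Tool frame: the origin (TCP) lies at the very end of the fingers, on their centre line; the grasp point (between the pads) lies 19 mm behind it; z points along the fingers, y is the line along which they close (so a half turn about z gives the same grasp; the last joint's range is limited). The gripper opens to 85 mm and grips with 20 to 120 N. Pads are 22 mm wide; open, the fingers measure 114 mm over their backs; the gripper's body (76 mm by 85 mm) begins 54 mm behind the grasp point. The pads swing forward as they close: fully open they stand 13 mm farther back than shut.
Start: joints at [0.994, 0.477, 0.022, 1.555, -0.011, 1.109, -0.083], TCP at [0.305, -0.602, 0.231] pointing down, gripper open.
Joint ranges: [-2.96, 2.96], [-0.34, 2.1], [-1.41, 1.46], [0.24, 2.44], [-1.37, 4.51], [0.17, 1.92], [-2.96, 2.96]. Speed limits (rad/s): [2.39, 2.39, 3.14, 3.14, 3.14, 3.14, 3.14].

INTERFACE

Orientations are given as a rotation vector (axis times angle).
In Python, from bench import r gives the robot as it stands. The module is installed in compiled form; this text tells all that it offers.
- The arm moves only by the tool servo_tool, never from a script. Its argument "commands" is a list of rows, each a list of 7 numbers: the turn, a rotation vector about the world's x, y, z in degrees, then the shift along the world's x, y, z in mm, then the closure, from 0 (fully open) to 1 (shut). A call has 1 to 5 rows; each row is the pose to reach, as a shift and turn from the pose commanded when the call began; what a row does not reach only later rows make up. A row lasts 1/12 s, in which the tool goes at most 41.7 mm and 7.16 degrees, less where a joint would pass 70% of its speed; a pose out of reach is approached as far as the arm can. A call with a gripper value outside its range is refused whole. The fingers move at their own pace and stop on an object; "force" is the grip in N (left out, the last holds). Time passes only in rows, so rows that repeat a pose let the fingers close. It gives the time, the measured TCP pose, the force, the opening and the grip force at its end, in the units of the state.
- r.get_obs(): the state, without advancing time (a new reading comes with each control period).
- r.grab_frame(name): name is "scene" or "top"; returns (picture, depth): 480x640x3 uint8, blue, green, red; 480x640 float32, m along the optical axis (not along the pixel's ray), 0 where there is no reading.
- r.camera_info(name): a dict with "vertical_fov" (degrees; the focal length in pixels is half the picture's height over the tangent of half this angle, whatever the lens; pixels are square), "cx", "cy" (the principal point, pixels), "cam_to_world" (4x4, takes a point from camera to world coordinates). Camera axes: x right, y up, looking along -z (the intrinsics and any distortion apply to the point x, -y, -z); pixel columns grow to the right and rows downward; lengths in m; the calibration is good to about 2 mm. A picture is of the moment at which its call begins. camera_info takes no time and is no camera call.
- r.hand_in(): hands the job in; it is judged then, once.
The state is a dict: "clock": time; "joints": joint angles; "qvel": joint speeds; "tau": joint torques, N m; "tcp_pos": TCP position; "orientation": TCP orientation; "contact_force": force on the tool from outside, world axes, zero at the start; "moment": the same for the moment, N m; "grip_width": finger opening in m; "gripper_force": force on a finger pad.
Only numpy, scipy, OpenCV 4.12 (cv2) and the standard library are available. Lean on these libraries where they do the work, as an engineer would, in place of code of your own. Each camera call takes 0.05 s, during which the arm holds its last target. There are 200 camera calls.

TASK

Clear the stone slab into the yellow scrap tub at its end: lift the two nailed heel blocks in with the gripper, without dragging them over the stone (their nail points scratch it), and push the three blue chips, which are wet with dye, over the slab's end into the tub with the scraper block, never touching them with the gripper or arm. Then stand the scraper back in its tray. Leave the jar, the tins, the dish and the brush pot where they stand.

Things in the scene. Friction and masses are not known exactly. Their poses are not given: they have to be found in the camera images.
- slab: Fixed white stone slab, 340 mm (its x) by 420 mm (its y), top 85 mm above the table, no lip; 25 mm thick on a cradle that ends 25 mm short of both y ends. Origin on the table under its centre. Tub at one y end, tool tray at the other, either way round. Blocks and chips lie in two rows along y, about 105 mm (x) to either side of a middle row of jar, tin and dish.
- tub: Fixed yellow open-topped scrap tub, outside 360 mm (its x) by 200 mm (its y), 55 mm high, walls and floor 4 mm. Origin on the table under its centre, axes parallel to the slab's. Its near 20 mm is tucked under the slab's overhanging end, so what goes over the slab's end falls in.
- tool_tray: Fixed dark wooden tray for the scraper, outside 142 mm (its x) by 72 mm (its y), rim 16 mm high, walls and floor 5 mm. Origin on the table under its centre. It stands about 290 mm (y) from the slab's centre, turned by up to 0.25 rad from the slab's axes.
- scraper: Loose wooden scraper block of about 0.3 kg standing upright in the tool tray, its length along the tray's x. Foot block 110 mm (its x) by 40 mm (its y), 40 mm high, steel-soled, long faces flat; on it, centred, a grip rib 86 mm (x) by 26 mm (y), from 40 to 84 mm above the underside. Origin: centre of the underside, z up.
- heel: Loose D-shaped stacked-leather heel block, dark brown with black seams and steel nail heads on top, 72 mm (its x) by 58 mm (its y) by 34 mm high, about 0.14 kg; flat back at -x (36 mm from the origin), side faces parallel from x = -36 to +7 mm, round front at +x. Origin: centre of the underside, z up. At any yaw.
- wedge: Loose cork wedge-heel block with nail heads on top, 100 mm (its x) by 44 mm (its y), 31 mm high from x = -50 to +20 mm, sloping down from there to 18 mm at x = +50 mm, about 0.11 kg. Origin: centre of the underside, z up. At any yaw.
- chip1: Loose blue chip (a bent rubber offcut, 20 g), about 70 mm (its x) by 36 mm (its y), 12 mm thick, lying flat on the slab. Origin: centre of the underside, z up while it lies as at the start. At any yaw.
- chip2: Second blue chip, as chip1.
- chip3: Third blue chip, as chip1.
- dye_jar: Bystander on the slab's middle row: amber jar with black cap, 56 mm diameter, 60 mm high. Origin: centre of the underside.
- wax_tin: Bystander on the slab's middle row: brass and green tin, 60 mm diameter, 30 mm high. Origin: centre of the underside.
- dish: Bystander on the slab's middle row: empty white dish, 60 mm diameter at the rim, 35 mm high. Origin: centre of the underside.
- brush_pot: Bystander on the table beyond the tool tray (about 135 mm along the tray's +x): red pot, 72 mm diameter, 85 mm high, brushes standing up to 210 mm. Origin: centre of the underside.
- flat_tin: Bystander on the table on the robot's side of the tool tray (135 mm along the tray's -x): flat steel tin with red lid, 70 mm diameter, 26 mm high. Origin: centre of the underside.

How it is judged:
By the outcome, as a careful person would: the job done as asked, in the order asked, and still so for the second after the job is handed in, with the robot touching nothing.
It also fails if it takes over 72 s, if anything falls off the work surface, if the arm or the gripper's body presses on something with over 40 N, if the wrist force passes 120 N, or if a joint passes its speed limit or range.

## Working session

There is one attempt and no reset: what is moved stays moved. The work goes in short steps, Python scripts to look and compute and a tool call to move; the robot and the scene stay as the last step left them, time stands still between calls to the robot, and variables do not carry over. Pictures are saved under pics/ and viewed, at most 10 in all, crops included, and the job is handed in when it is done.

Besides the shell and the picture viewer there is one more tool, called after "Call:" by a JSON object that holds its "name" and its "arguments". servo_tool: Moves the arm, as the interface text tells. Its arguments: {"type":"object","properties":{"commands":{"type":"array"},"force":{"type":"number"}},"required":["commands"]}

```bash
mkdir -p pics
cat > h.py <<'E'
import numpy as np, cv2
from bench import r
def grab(n,tag):
    p,d=r.grab_frame(n); cv2.imwrite(f'pics/{tag}.png',p); np.save(f'pics/{tag}.npy',d); return p,d
def K(n):
    c=r.camera_info(n); f=240/np.tan(np.radians(c['vertical_fov'])/2); return f,c['cx'],c['cy'],np.array(c['cam_to_world']),c
def cast(n,uv,z):
    f,cx,cy,T,_=K(n); uv=np.atleast_2d(uv).astype(float)
    d=np.c_[(uv[:,0]-cx)/f,-(uv[:,1]-cy)/f,-np.ones(len(uv))]@T[:3,:3].T
    o=T[:3,3]; return o+d*((z-o[2])/d[:,2])[:,None]
def cloud(n,d):
    f,cx,cy,T,_=K(n); v,u=np.mgrid[:480,:640]
    P=np.stack([(u-cx)/f*d,-(v-cy)/f*d,-d],-1); return P@T[:3,:3].T+T[:3,3]
E
python3 - <<'E'
from h import *
for n in('top','scene'):
    grab(n,n+'0'); print(K(n)[4])
o=r.get_obs(); print(o)
E
```

```text
{'vertical_fov': 55.157321860069324, 'cx': 314.83946431867116, 'cy': 236.6671036730985, 'cam_to_world': array([[ 0.01675128,  0.98793112, -0.15398537,  0.40236275],
       [-0.99982641,  0.01529442, -0.01064088,  0.02464562],
       [-0.00815734,  0.15413689,  0.98801583,  0.98018064],
       [ 0.        ,  0.        ,  0.        ,  1.        ]])}
{'vertical_fov': 53.472601435974624, 'cx': 324.0218077065569, 'cy': 238.7267013104513, 'cam_to_world': array([[ 0.19325538, -0.64185698,  0.74207275,  1.23568266],
       [ 0.98111326,  0.13283067, -0.14061575, -0.12728044],
       [-0.00831482,  0.75523217,  0.65540464,  0.69645168],
       [ 0.        ,  0.        ,  0.        ,  1.        ]])}
{'clock': 0.1, 'joints': array([ 0.99387611,  0.4777466 ,  0.02240786,  1.55632494, -0.01149827,
        1.10927819, -0.08307124]), 'qvel': array([ 1.38655300e-03, -4.21081166e-03, -7.25609024e-04, -2.67999748e-03,
       -9.62694292e-04,  1.58381787e-03, -2.30831377e-05]), 'tau': array([ 4.77820300e-03, -5.97760034e+01,  1.61415149e+00, -2.81954187e+01,
        1.28964460e-02,  5.05139324e-03,  3.81941007e-06]), 'tcp_pos': array([ 0.30471126, -0.60173398,  0.23041631]), 'orientation': array([-3.05417791e+00, -7.29324888e-01,  8.20450775e-04]), 'contact_force': array([-0.59357666, -0.36516628, -0.18023747]), 'moment': array([-0.00801006, -0.01261863,  0.0624496 ]), 'gripper_force': 0.0, 'grip_width': 0.08509176176692632}
```

View pics/top0.png

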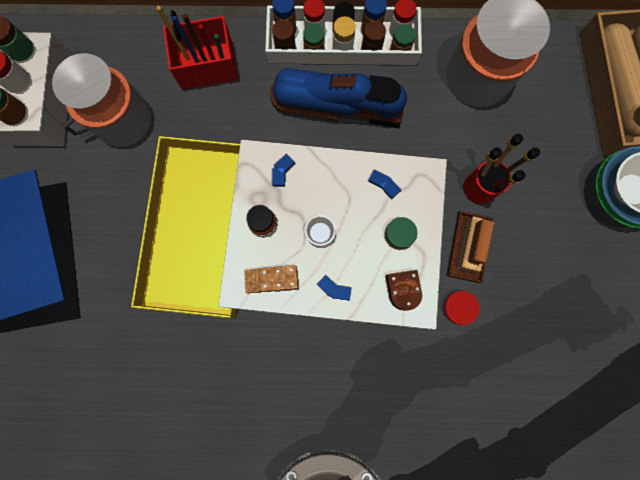

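View pics/scene0.png

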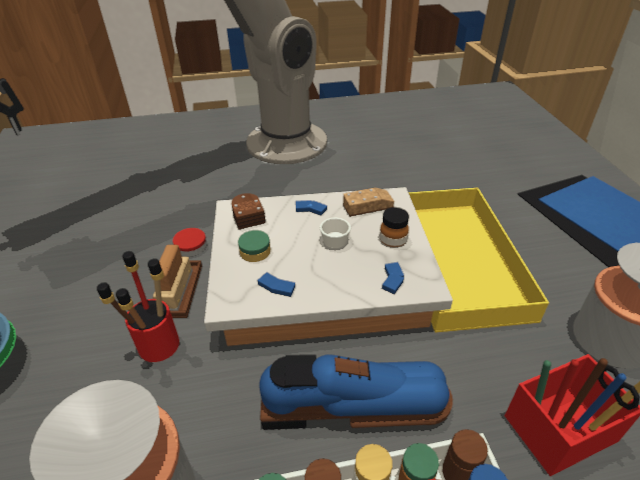

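The top view shows the slab with corners near (240,140), (446,159), (436,329) and (219,305). The tub is to its left (+y) and the tray and scraper are at (470,246). The heel is at (404,290), the wedge at (271,278), and the chips at (283,170), (385,183) and (334,288). The scene view shows the same layout, with the scraper at (175,275) by the brush pot.

```bash
cat > m.py <<'E'
from h import *
p=cv2.imread('pics/top0.png'); d=np.load('pics/top0.npy'); P=cloud('top',d); Z=P[...,2]
hsv=cv2.cvtColor(p,cv2.COLOR_BGR2HSV)
def rect(m,z,name,amin=60):
    cs,_=cv2.findContours(m.astype(np.uint8)*255,cv2.RETR_EXTERNAL,cv2.CHAIN_APPROX_NONE)
    for c in cs:
        if cv2.contourArea(c)<amin: continue
        w=cast('top',c[:,0],z)[:,:2]*1000
        (cx,cy),(a,b),t=cv2.minAreaRect(w.astype(np.float32)); 
        mo=cv2.moments(c); uv=(mo['m10']/mo['m00'],mo['m01']/mo['m00']); ce=cast('top',[uv],z)[0]*1000
        print(name,'rect c',round(cx,1),round(cy,1),'size',round(a,1),round(b,1),'ang',round(t,1),'centroid',ce[:2].round(1),'uv',np.round(uv,0))
E
python3 - <<'E'
from m import *
roi=np.zeros((480,640),bool); roi[130:345,215:450]=1
slab=roi&(Z>0.07)
c=max(cv2.findContours(slab.astype(np.uint8),0,1)[0],key=cv2.contourArea)
w=cast('top',c[:,0],0.085)[:,:2]*1000
print('slab',cv2.minAreaRect(w.astype(np.float32)))
print('slab z',np.median(Z[slab]))
h,s,v=cv2.split(hsv)
inr=roi&slab
rect(inr&(h>95)&(h<125)&(s>120),0.097,'chip')
for nm,zz,lo,hi,vr in(('heel',.119,0.1,.13,(265,315,380,430)),('wedge',.116,.1,.13,(255,300,235,305)),('jar',.145,.1,.2,(200,240,240,280)),('tin',.115,.1,.13,(213,253,380,422)),('dish',.12,.1,.13,(213,250,303,340))):
    m=np.zeros_like(roi); m[vr[0]:vr[1],vr[2]:vr[3]]=1; m&=(Z>lo)
    rect(m,zz,nm); print('   zmax',np.percentile(Z[m],95))
    if nm in('wedge','heel'): 
        mm=m&(s>70); rect(mm,zz,nm+'_col')
m=np.zeros_like(roi); m[200:290,440:505]=1
rect(m&(Z>.075)&(Z<.11),.089,'rib'); rect(m&(Z>.035),.045,'foot+'); rect(m&(Z>.008)&(Z<.03),.016,'trayish')
mm=m&(Z>.075)&(Z<.11); print('ribz',np.percentile(Z[mm],[5,50,95]))
y=(h>22)&(h<35)&(s>120)
rect(y,.055,'tub',500)
mm=(h<8)|(h>172); mm&=(s>120); mm[:285]=0; mm[330:]=0; mm[:,:440]=0; mm[:,490:]=0
rect(mm,.026,'flat')
big=cv2.resize(np.hstack([p[190:300,430:530],]),None,fx=5,fy=5,interpolation=cv2.INTER_CUBIC); cv2.imwrite('pics/c1.png',big)
E
```

```text
slab ((554.2847290039062, -4.023468017578125), (419.51654052734375, 339.6803283691406), 85.02531433105469)
slab z 0.08647126563451679
chip rect c 439.3 -4.8 size 66.3 31.2 ang 65.4 centroid [439.5  -4.8] uv [334. 289.]
chip rect c 649.5 -101.6 size 65.3 28.7 ang 52.3 centroid [ 649.4 -101.9] uv [385. 183.]
chip rect c 673.1 103.3 size 33.1 68.6 ang 67.8 centroid [673.  103.5] uv [281. 170.]
heel rect c 437.5 -134.6 size 72.8 60.9 ang 10.0 centroid [ 440.2 -134.1] uv [404. 289.]
   zmax 0.12252560386184323
heel_col rect c 437.8 -135.0 size 69.9 59.2 ang 10.3 centroid [ 439.7 -134.7] uv [405. 289.]
wedge rect c 456.3 116.4 size 44.5 99.1 ang 6.1 centroid [456.2 116.2] uv [270. 279.]
   zmax 0.11934103808853494
wedge_col rect c 456.2 115.8 size 44.1 98.0 ang 5.7 centroid [456.  115.6] uv [271. 279.]
jar rect c 561.9 135.3 size 60.2 52.4 ang 46.2 centroid [562.  134.6] uv [261. 220.]
   zmax 0.14837319011922015
tin rect c 548.0 -129.2 size 59.1 60.2 ang 89.6 centroid [ 548.3 -129.3] uv [401. 232.]
   zmax 0.11831340291123574
dish rect c 549.5 26.2 size 57.8 57.0 ang 0.6 centroid [549.8  25.5] uv [319. 230.]
   zmax 0.12314578648509245
rib rect c 538.7 -292.8 size 28.9 86.9 ang 76.1 centroid [ 538.5 -293. ] uv [482. 241.]
rib rect c 566.8 -214.4 size 5.9 104.2 ang 88.6 centroid [ 589.5 -213.9] uv [441. 214.]
foot+ rect c 538.6 -297.0 size 49.5 111.1 ang 75.6 centroid [ 539.4 -296.9] uv [477. 243.]
foot+ rect c 574.9 -226.2 size 6.2 109.3 ang 88.6 centroid [ 598.8 -225.7] uv [441. 214.]
trayish rect c 537.7 -278.1 size 117.5 40.1 ang 5.1 centroid [ 533.8 -277.4] uv [463. 248.]
trayish rect c 537.8 -292.2 size 74.7 143.1 ang 78.4 centroid [ 534.  -281.4] uv [465. 248.]
ribz [0.08112414 0.08886939 0.09221672]
tub rect c 569.8 285.0 size 201.6 361.3 ang 85.1 centroid [553.5 289.2] uv [190. 231.]
flat rect c 409.2 -268.6 size 66.8 69.8 ang 0.9 centroid [ 409.  -268.2] uv [462. 307.]
```

View pics/c1.png

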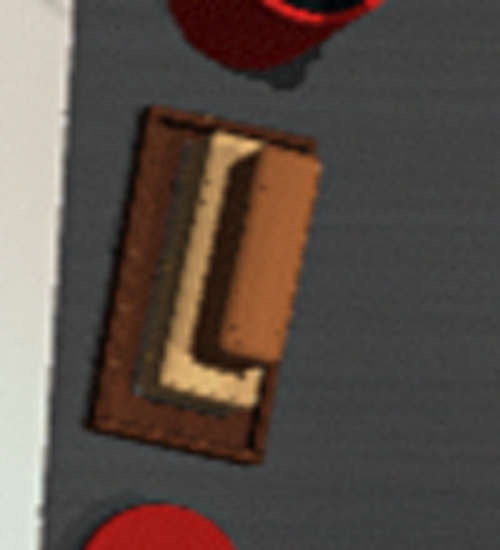

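The crop shows the scraper upright in its tray, with its rib turned about -14°. The pot is above it (x+) and the flat tin is below it. I'll cross-check the heel, wedge and rib from the scene camera.

Run:
```python
from h import *
import cv2
for n in('top','scene'):
    d=np.load(f'pics/{n}0.npy'); P=cloud(n,d)*1000
    p=cv2.imread(f'pics/{n}0.png'); s=cv2.cvtColor(p,cv2.COLOR_BGR2HSV)[...,1]
    for nm,c,R,zl,zh,zt in(('heel',(438,-135),52,111,130,119),('wedge',(456,116),62,108,126,116),('rib',(539,-293),60,80,100,89)):
        m=(np.hypot(P[...,0]-c[0],P[...,1]-c[1])<R)&(P[...,2]>zl)&(P[...,2]<zh)
        if nm!='rib': m&=s>60
        m=cv2.morphologyEx(m.astype(np.uint8),cv2.MORPH_OPEN,np.ones((2,2)))
        q=cv2.findContours(m,0,1)[0]; q=max(q,key=cv2.contourArea)
        w=cast(n,q[:,0],zt/1000)[:,:2]*1000
        x=P[m>0]
        print(n,nm,np.round(np.array(sum([list(t) if isinstance(t,tuple) else [t] for t in cv2.minAreaRect(w.astype(np.float32))],[])),1),'zmed',np.median(x[:,2]).round(1),'cloud',np.round(cv2.minAreaRect(x[:,:2].astype(np.float32))[0],1))
for uv in((517,140),(537,153),(494,153),(516,167)): print(uv,(cast('top',[uv],.2)[0]*1000).round())
```

```text
top heel [ 436.3 -136.9   69.2   58.9   10.3] zmed 119.9 cloud [426.2 -73.7]
top wedge [454.9 110.4  43.9  90.2   5.7] zmed 116.3 cloud [455.6 111.3]
top rib [ 537.1 -295.3   27.8   85.9   76. ] zmed 89.4 cloud [ 499.1 -162.7]
scene heel [ 448.6 -135.5   77.8   56.4    8.8] zmed 117.0 cloud [ 819.9 -116.9]
scene wedge [469.2 107.   51.9  83.7   7. ] zmed 113.7 cloud [836.2  17.8]
scene rib [ 550.6 -292.2   27.6   88.1   75.9] zmed 86.3 cloud [ 840.6 -226.9]
(517, 140) [ 703. -322.  200.]
(537, 153) [ 679. -356.  200.]
(494, 153) [ 678. -280.  200.]
(516, 167) [ 653. -318.  200.]
```

Run:
```python
from h import *
import cv2
for n in('top','scene'):
    p=cv2.imread(f'pics/{n}0.png'); h,s,v=cv2.split(cv2.cvtColor(p,cv2.COLOR_BGR2HSV))
    P=cloud(n,np.load(f'pics/{n}0.npy'))
    roi=(np.abs(P[...,0]-.56)<.22)&(np.abs(P[...,1])<.25)&(P[...,2]>.06)&(s<90)
    m=cv2.morphologyEx(roi.astype(np.uint8),cv2.MORPH_CLOSE,np.ones((9,9)))
    c=max(cv2.findContours(m,0,1)[0],key=cv2.contourArea)
    hull=cv2.convexHull(c); q=cv2.approxPolyDP(hull,12,True)[:,0]
    w=cast(n,q,.085)[:,:2]*1000; print(n,'corners px',q.tolist(),w.round().tolist(), cv2.minAreaRect(w.astype(np.float32)))
    m=(h>95)&(h<125)&(s>120)&(P[...,2]>.075)&(P[...,2]<.11)&(np.abs(P[...,0]-.56)<.18)&(np.abs(P[...,1])<.25)
    for c in cv2.findContours(m.astype(np.uint8),0,1)[0]:
        if cv2.contourArea(c)<40: continue
        mo=cv2.moments(c); uv=(mo['m10']/mo['m00'],mo['m01']/mo['m00']); print('chip',np.round(uv,1),(cast(n,[uv],.093)[0]*1000).round(1))
    R=K(n)[3]; print(R[:3,2])
```

```text
top corners px [[445, 159], [434, 329], [219, 306], [241, 139]] [[705.0, -226.0], [367.0, -196.0], [404.0, 217.0], [741.0, 188.0]] ((554.2435913085938, -3.846405029296875), (416.073486328125, 338.9620361328125), 84.94684600830078)
chip [334.4 288.9] [439.7  -5.   93. ]
chip [384.5 183.1] [ 650.5 -102.5   93. ]
chip [281.2 170.1] [674.3 103.8  93. ]
[-0.15398537 -0.01064088  0.98801583]
scene corners px [[452, 299], [207, 330], [217, 201], [406, 187]] [[741.0, 187.0], [725.0, -224.0], [374.0, -199.0], [408.0, 217.0]] ((566.1621704101562, -4.6763763427734375), (417.1221923828125, 351.4297180175781), 85.43814086914062)
chip [276.1 284.8] [ 655.5 -103.1   93. ]
chip [393.  277.5] [679.4 101.1  93. ]
chip [310.5 206.7] [446.3  -5.8  93. ]
[ 0.74207275 -0.14061575  0.65540464]
```

Call:
{"name": "servo_tool", "arguments": {"commands": [[0, 0, -7, 25, 33, 0, 0], [0, 0, -12, 50, 66, 0, 0], [0, 0, -17, 75, 100, 0, 0], [0, 0, -17, 75, 100, 0, 0]]}}

```text
clock: 0.43
tcp_pos: [0.3879, -0.4933, 0.2307]
orientation: [-3.124, -0.281, -0.006]
contact_force: [1.5, 2.0, 0.3]
grip_width: 0.0853
gripper_force: 0.0
```

Call:
{"name": "servo_tool", "arguments": {"commands": [[0, 0, 0, 7, 37, 0, 0], [0, 0, 0, 14, 74, 0, 0], [0, 0, 0, 21, 111, 0, 0], [0, 0, 0, 28, 148, 0, 0], [0, 0, 0, 35, 185, 0, 0]]}}

```text
clock: 0.85
tcp_pos: [0.4147, -0.3154, 0.231]
orientation: [-3.13, -0.271, 0.001]
contact_force: [0.7, 0.4, -0.8]
grip_width: 0.0856
gripper_force: 0.0
```

Call:
{"name": "servo_tool", "arguments": {"commands": [[0, 0, 0, 7, 37, -5, 0], [0, 0, 0, 14, 74, -15, 0], [0, 0, 0, 21, 111, -25, 0], [0, 0, 0, 28, 140, -35, 0], [0, 0, 0, 33, 160, -45, 0]]}}

```text
clock: 1.27
tcp_pos: [0.4483, -0.1538, 0.1859]
orientation: [-3.129, -0.276, -0.0]
contact_force: [0.0, -1.2, 0.4]
grip_width: 0.0857
gripper_force: 0.0
```

Call:
{"name": "servo_tool", "arguments": {"commands": [[0, 0, 0, 0, 0, 0, 0], [0, 0, 0, 0, 0, 0, 0]]}}

```text
clock: 1.43
tcp_pos: [0.4478, -0.156, 0.1857]
orientation: [-3.129, -0.275, 0.002]
contact_force: [0.5, -0.7, -0.5]
grip_width: 0.0854
gripper_force: 0.0
```

Call:
{"name": "servo_tool", "arguments": {"commands": [[0, 0, 0, 3, 23, -15, 0], [0, 0, 0, 3, 23, -35, 0], [0, 0, 0, 3, 23, -46, 0], [0, 0, 0, 3, 23, -46, 0]]}}

```text
clock: 1.77
tcp_pos: [0.4493, -0.1352, 0.1386]
orientation: [-3.13, -0.268, 0.006]
contact_force: [-0.3, -0.2, 0.4]
grip_width: 0.0852
gripper_force: 0.0
```

Run:
```python
from h import *
a,_=grab('top','t1'); b,_=grab('scene','s1')
print(r.get_obs()['tcp_pos'])
A=cv2.resize(a[230:330,340:470],None,fx=3,fy=3,interpolation=cv2.INTER_CUBIC)
B=cv2.resize(b[120:250,190:320],None,fx=3,fy=3,interpolation=cv2.INTER_CUBIC)
A=cv2.copyMakeBorder(A,0,B.shape[0]-A.shape[0],0,0,cv2.BORDER_CONSTANT)
cv2.imwrite('pics/c2.png',np.hstack([A,B]))
```

```text
[ 0.4508303  -0.13546149  0.14055444]
```

View pics/c2.png

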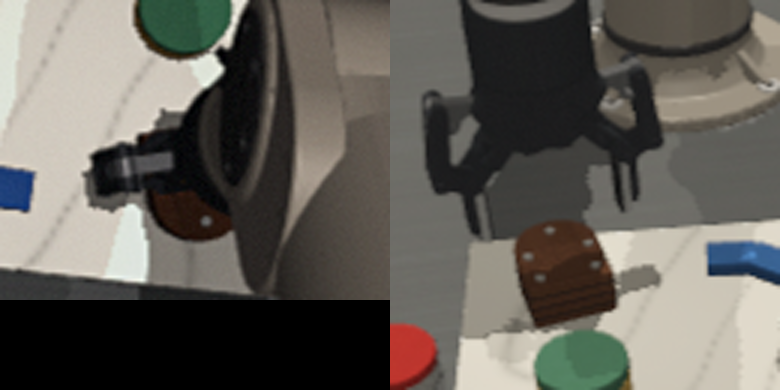

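The crop shows the open fingers straddling the heel, with the tips at scene pixels of about (221,198) and (269,189).

Run:
```python
from h import *
print(r.get_obs()['tcp_pos'])
for z in(.14,.147,.153): print(z,(cast('scene',[(220.7,198),(269.3,189.3),(245,193.7)],z)*1000).round(1).tolist())
# top face corners of heel in scene crop: back-left, back-right (front edge toward camera)
e=lambda u,v:(190+(u-390)/3,120+v/3)
print((cast('scene',[e(528,283),e(612,262),e(520,240),e(590,225)],.119)*1000).round(1).tolist())
print((cast('scene',[e(539,325),e(615,307)],.085)*1000).round(1).tolist())
```

```text
[ 0.4508303  -0.13546149  0.14055444]
0.14 [[443.2, -184.7, 140.0], [433.2, -87.0, 140.0], [438.4, -136.4, 140.0]]
0.147 [[453.2, -184.0, 147.0], [443.3, -87.5, 147.0], [448.5, -136.3, 147.0]]
0.153 [[461.8, -183.4, 153.0], [451.9, -87.9, 153.0], [457.1, -136.2, 153.0]]
[[474.8, -159.0, 119.0], [463.3, -102.7, 119.0], [425.7, -161.7, 119.0], [417.9, -113.4, 119.0]]
[[477.6, -156.2, 85.0], [468.8, -104.3, 85.0]]
```

Call:
{"name": "servo_tool", "arguments": {"commands": [[0, 0, 0, 0, 1, -20, 0], [0, 0, 0, 0, 1, -40, 0], [0, 0, 0, 0, 1, -49, 0], [0, 0, 0, 0, 1, -49, 0]], "force": 50}}

```text
clock: 2.2
tcp_pos: [0.4501, -0.1337, 0.0905]
orientation: [-3.13, -0.269, 0.003]
contact_force: [-0.7, -0.3, 0.8]
grip_width: 0.0853
gripper_force: 0.0
```

Call:
{"name": "servo_tool", "arguments": {"commands": [[0, 0, 0, 0, 0, 0, 0.2], [0, 0, 0, 0, 0, 0, 0.2], [0, 0, 0, 0, 0, 0, 0.2]], "force": 20}}

```text
clock: 2.45
tcp_pos: [0.4519, -0.1335, 0.0924]
orientation: [3.129, 0.269, 0.003]
contact_force: [-0.4, 0.2, -0.0]
grip_width: 0.0685
gripper_force: 0.0
```

Call:
{"name": "servo_tool", "arguments": {"commands": [[0, 0, 0, 0, 0, 0, 0.28], [0, 0, 0, 0, 0, 0, 0.28], [0, 0, 0, 0, 0, 0, 0.28]]}}

```text
clock: 2.7
tcp_pos: [0.4512, -0.1333, 0.0917]
orientation: [3.13, 0.27, 0.001]
contact_force: [-0.7, 0.1, -0.1]
grip_width: 0.0612
gripper_force: 0.0
```

Call:
{"name": "servo_tool", "arguments": {"commands": [[0, 0, 0, 0, 0, 0, 0.3], [0, 0, 0, 0, 0, 0, 0.3]]}}

```text
clock: 2.87
tcp_pos: [0.4511, -0.1333, 0.0915]
orientation: [3.13, 0.27, 0.001]
contact_force: [-0.3, 0.5, 0.4]
grip_width: 0.0601
gripper_force: 0.2
```

Well centred. Now grip firmly and lift.

Call:
{"name": "servo_tool", "arguments": {"commands": [[0, 0, 0, 0, 0, 0, 0.6], [0, 0, 0, 0, 0, 0, 0.6], [0, 0, 0, 0, 0, 0, 0.6], [0, 0, 0, 0, 0, 0, 0.6]], "force": 60}}

```text
clock: 3.2
tcp_pos: [0.4513, -0.1334, 0.0918]
orientation: [3.13, 0.27, 0.001]
contact_force: [-0.2, -0.1, 4.7]
grip_width: 0.057
gripper_force: 64.2
```

Call:
{"name": "servo_tool", "arguments": {"commands": [[0, 0, 0, 0, 0, 10, 0.6], [0, 0, 0, 0, 0, 30, 0.6], [0, 0, 0, 0, 0, 50, 0.6], [0, 0, 0, 0, 0, 75, 0.6], [0, 0, 0, 0, 0, 100, 0.6]]}}

```text
clock: 3.62
tcp_pos: [0.4503, -0.1329, 0.1925]
orientation: [-3.129, -0.27, 0.002]
contact_force: [0.1, 0.4, -1.6]
grip_width: 0.0571
gripper_force: 64.2
```

Call:
{"name": "servo_tool", "arguments": {"commands": [[0, 0, 0, 11, 33, 0, 0.6], [0, 0, 0, 22, 66, 0, 0.6], [0, 0, 0, 34, 99, 0, 0.6], [0, 0, 0, 45, 132, 0, 0.6], [0, 0, 0, 57, 165, 0, 0.6]]}}

```text
clock: 4.03
tcp_pos: [0.5079, 0.0333, 0.1919]
orientation: [3.13, 0.269, -0.0]
contact_force: [0.7, -0.0, -0.1]
grip_width: 0.0568
gripper_force: 64.3
```

Call:
{"name": "servo_tool", "arguments": {"commands": [[0, 0, 0, 12, 35, 0, 0.6], [0, 0, 0, 24, 70, 0, 0.6], [0, 0, 0, 36, 105, 0, 0.6], [0, 0, 0, 48, 140, 0, 0.6], [0, 0, 0, 59, 170, 0, 0.6]]}}

```text
clock: 4.45
tcp_pos: [0.5669, 0.2046, 0.1917]
orientation: [-3.129, -0.272, 0.0]
contact_force: [0.8, 0.2, -1.7]
grip_width: 0.0567
gripper_force: 64.2
```

Call:
{"name": "servo_tool", "arguments": {"commands": [[0, 0, 0, 11, 33, 0, 0.6], [0, 0, 0, 22, 66, -10, 0.6], [0, 0, 0, 33, 96, -35, 0.6], [0, 0, 0, 33, 96, -70, 0.6], [0, 0, 0, 33, 96, -100, 0.6]]}}

```text
clock: 4.87
tcp_pos: [0.5994, 0.3011, 0.0902]
orientation: [-3.128, -0.276, -0.0]
contact_force: [-0.1, -0.8, -2.1]
grip_width: 0.0569
gripper_force: 64.3
```

Call:
{"name": "servo_tool", "arguments": {"commands": [[0, 0, 0, 0, 0, -35, 0.6], [0, 0, 0, 0, 0, -60, 0.6], [0, 0, 0, 0, 0, -72, 0.6], [0, 0, 0, 0, 0, -74, 0.6]]}}

```text
clock: 5.2
tcp_pos: [0.5981, 0.2967, 0.0147]
orientation: [3.128, 0.27, -0.008]
contact_force: [0.4, -0.2, -0.6]
grip_width: 0.0567
gripper_force: 64.2
```

Call:
{"name": "servo_tool", "arguments": {"commands": [[0, 0, 0, 0, 0, 0, 0], [0, 0, 0, 0, 0, 0, 0], [0, 0, 0, 0, 0, 20, 0], [0, 0, 0, 0, 0, 55, 0], [0, 0, 0, 0, 0, 90, 0]]}}

```text
clock: 5.62
tcp_pos: [0.6002, 0.298, 0.11]
orientation: [-3.129, -0.27, -0.001]
contact_force: [0.3, 0.6, 0.6]
grip_width: 0.0856
gripper_force: 0.0
```

Call:
{"name": "servo_tool", "arguments": {"commands": [[0, 0, 6, 0, 0, 35, 0], [0, 0, 12, 0, 0, 70, 0], [0, 0, 18, -10, -13, 86, 0], [0, 0, 24, -25, -32, 86, 0], [0, 0, 30, -42, -54, 86, 0]]}}

```text
clock: 6.03
tcp_pos: [0.5595, 0.2453, 0.198]
orientation: [-2.949, -1.08, -0.013]
contact_force: [0.4, -1.6, -0.1]
grip_width: 0.086
gripper_force: 0.0
```

Call:
{"name": "servo_tool", "arguments": {"commands": [[0, 0, 6, -16, -20, 0, 0], [0, 0, 12, -32, -40, 0, 0], [0, 0, 18, -48, -60, 0, 0], [0, 0, 24, -64, -80, 0, 0], [0, 0, 30, -80, -100, 0, 0]]}}

```text
clock: 6.45
tcp_pos: [0.4782, 0.1433, 0.1957]
orientation: [2.569, 1.804, 0.006]
contact_force: [0.3, 0.1, 0.7]
grip_width: 0.0854
gripper_force: 0.0
```

Call:
{"name": "servo_tool", "arguments": {"commands": [[0, 0, 6, -10, -14, 0, 0], [0, 0, 12, -20, -28, 0, 0], [0, 0, 18, -20, -28, -20, 0], [0, 0, 26, -20, -28, -40, 0], [0, 0, 26, -20, -28, -40, 0]]}}

```text
clock: 6.87
tcp_pos: [0.4572, 0.1148, 0.1528]
orientation: [2.1, 2.336, -0.002]
contact_force: [-1.1, 0.8, 0.0]
grip_width: 0.0856
gripper_force: 0.0
```

Call:
{"name": "servo_tool", "arguments": {"commands": [[0, 0, 0, 0, 0, -2, 0], [0, 0, 0, 0, 0, -2, 0]]}}

```text
clock: 7.03
tcp_pos: [0.4589, 0.1163, 0.1528]
orientation: [2.108, 2.328, 0.003]
contact_force: [-0.9, -0.1, -0.2]
grip_width: 0.0853
gripper_force: 0.0
```

Run:
```python
from h import *
b,_=grab('scene','s2'); o=r.get_obs(); print(o['tcp_pos'],o['orientation'],o['joints'].round(2))
B=cv2.resize(b[90:290,330:540],None,fx=2.8,fy=2.8,interpolation=cv2.INTER_CUBIC)
cv2.imwrite('pics/c3.png',B)
```

```text
[0.45902961 0.11639727 0.15291338] [2.10685122 2.32815103 0.00333461] [ 0.16  0.31 -0.63  2.07  0.24  0.83 -0.51]
```

View pics/c3.png

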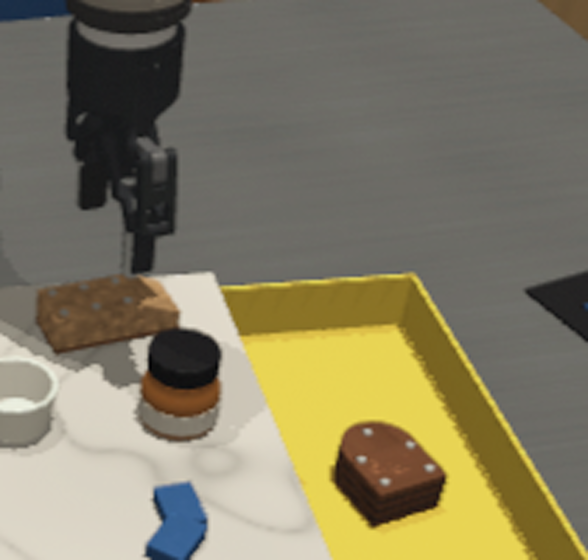

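The crop shows the heel resting in the tub near (390,470). The fingers are over the wedge, which slopes down toward +y.

Call:
{"name": "servo_tool", "arguments": {"commands": [[0, 0, 0, -1, -2, -30, 0], [0, 0, 0, -1, -2, -52, 0], [0, 0, 0, -1, -2, -61, 0], [0, 0, 0, -1, -2, -61, 0.3], [0, 0, 0, -1, -2, -61, 0.4]], "force": 20}}

```text
clock: 7.5
tcp_pos: [0.4575, 0.1144, 0.0911]
orientation: [2.105, 2.332, 0.001]
contact_force: [0.1, -0.4, 0.9]
grip_width: 0.0642
gripper_force: 0.0
```

Call:
{"name": "servo_tool", "arguments": {"commands": [[0, 0, 0, 0, 0, 0, 0.4], [0, 0, 0, 0, 0, 0, 0.4]]}}

```text
clock: 7.67
tcp_pos: [0.4581, 0.1143, 0.0916]
orientation: [2.104, 2.331, 0.003]
contact_force: [-0.5, -0.5, 0.3]
grip_width: 0.0513
gripper_force: 0.0
```

Call:
{"name": "servo_tool", "arguments": {"commands": [[0, 0, 0, 0, 0, 0, 0.43], [0, 0, 0, 0, 0, 0, 0.43]]}}

```text
clock: 7.83
tcp_pos: [0.4575, 0.1139, 0.091]
orientation: [2.105, 2.331, 0.002]
contact_force: [0.0, 0.3, 0.0]
grip_width: 0.0488
gripper_force: 0.0
```

Run:
```python
from h import *
for z,uv in((.085,[(349.6,215),(393.6,205)]),): print((cast('scene',uv,z)*1000).round(1).tolist())
o=r.get_obs();print(o['contact_force'],o['tcp_pos'],o['grip_width'])
```

```text
[[480.4, 70.4, 85.0], [466.0, 170.1, 85.0]]
[0.03548175 0.29521543 0.02212163] [0.457482   0.1138926  0.09101936] 0.04879835942846643
```

Call:
{"name": "servo_tool", "arguments": {"commands": [[0, 0, 0, 0, 0, 0, 0.45], [0, 0, 0, 0, 0, 0, 0.45]]}}

```text
clock: 8.0
tcp_pos: [0.4571, 0.1138, 0.0905]
orientation: [2.105, 2.332, 0.001]
contact_force: [1.2, -0.3, 0.3]
grip_width: 0.0468
gripper_force: 0.0
```

Call:
{"name": "servo_tool", "arguments": {"commands": [[0, 0, 0, 0, 0, 0, 0.8], [0, 0, 0, 0, 0, 0, 0.8], [0, 0, 0, 0, 0, 0, 0.8], [0, 0, 0, 0, 0, 0, 0.8]], "force": 50}}

```text
clock: 8.33
tcp_pos: [0.4572, 0.1139, 0.0907]
orientation: [2.105, 2.332, 0.0]
contact_force: [-0.8, -0.8, 5.5]
grip_width: 0.043
gripper_force: 51.5
```

Call:
{"name": "servo_tool", "arguments": {"commands": [[0, 0, 0, 0, 0, 10, 0.8], [0, 0, 0, 0, 0, 30, 0.8], [0, 0, 0, 0, 0, 50, 0.8], [0, 0, 0, 0, 0, 70, 0.8], [0, 0, 0, 0, 0, 90, 0.8]]}}

```text
clock: 8.75
tcp_pos: [0.4566, 0.1139, 0.1816]
orientation: [-2.104, -2.332, 0.0]
contact_force: [0.1, 0.5, -1.3]
grip_width: 0.0432
gripper_force: 51.0
```

Call:
{"name": "servo_tool", "arguments": {"commands": [[0, 0, 0, 6, 35, 0, 0.8], [0, 0, 0, 12, 72, 0, 0.8], [0, 0, 0, 18, 109, 0, 0.8], [0, 0, 0, 25, 146, 0, 0.8], [0, 0, 0, 30, 175, 0, 0.8]]}}

```text
clock: 9.17
tcp_pos: [0.4868, 0.2918, 0.181]
orientation: [-2.103, -2.333, -0.002]
contact_force: [0.5, 0.5, -0.8]
grip_width: 0.0432
gripper_force: 51.1
```

Call:
{"name": "servo_tool", "arguments": {"commands": [[0, 0, 0, 4, 24, -10, 0.8], [0, 0, 0, 4, 24, -40, 0.8], [0, 0, 0, 4, 24, -75, 0.8], [0, 0, 0, 4, 24, -110, 0.8], [0, 0, 0, 4, 24, -140, 0.8]]}}

```text
clock: 9.58
tcp_pos: [0.4904, 0.3123, 0.0386]
orientation: [-2.105, -2.332, 0.002]
contact_force: [0.3, -1.1, -0.8]
grip_width: 0.0433
gripper_force: 51.1
```

Call:
{"name": "servo_tool", "arguments": {"commands": [[0, 0, 0, 0, 0, -18, 0.8], [0, 0, 0, 0, 0, -24, 0.8], [0, 0, 0, 0, 0, -24, 0.8], [0, 0, 0, 0, 0, -24, 0.2], [0, 0, 0, 0, 0, -24, 0.2]]}}

```text
clock: 10.0
tcp_pos: [0.4921, 0.3138, 0.0182]
orientation: [2.105, 2.331, 0.005]
contact_force: [-1.0, -0.0, -0.0]
grip_width: 0.066
gripper_force: 0.0
```

Call:
{"name": "servo_tool", "arguments": {"commands": [[0, 0, 0, 0, 0, 20, 0.2], [0, 0, 0, 0, 0, 55, 0.2], [0, 0, 0, 0, 0, 95, 0.2], [0, 0, 0, 0, 0, 135, 0.2], [0, 0, 0, 0, 0, 170, 0.2]]}}

```text
clock: 10.42
tcp_pos: [0.4915, 0.3136, 0.1909]
orientation: [2.104, 2.332, 0.006]
contact_force: [1.5, -0.4, -0.8]
grip_width: 0.0682
gripper_force: 0.0
```

Call:
{"name": "servo_tool", "arguments": {"commands": [[0, 0, 5, 3, -33, 0, 0.2], [0, 0, 10, 6, -70, 0, 0.2], [0, 0, 15, 9, -108, 0, 0.2], [0, 0, 20, 12, -146, 0, 0.2], [0, 0, 25, 15, -184, 0, 0.2]]}}

```text
clock: 10.83
tcp_pos: [0.5065, 0.1274, 0.1883]
orientation: [1.542, 2.733, 0.003]
contact_force: [0.5, -0.7, 0.4]
grip_width: 0.0682
gripper_force: 0.0
```

Call:
{"name": "servo_tool", "arguments": {"commands": [[0, 0, 5, 3, -38, 0, 0.2], [0, 0, 10, 6, -76, 0, 0.2], [0, 0, 15, 9, -114, 0, 0.2], [0, 0, 20, 12, -152, 0, 0.2], [0, 0, 25, 15, -190, 0, 0.2]]}}

```text
clock: 11.25
tcp_pos: [0.5215, -0.0631, 0.1884]
orientation: [0.915, 3.002, -0.001]
contact_force: [0.5, -0.1, 0.3]
grip_width: 0.0683
gripper_force: 0.0
```

Call:
{"name": "servo_tool", "arguments": {"commands": [[0, 0, 5, 3, -38, 0, 0.2], [0, 0, 10, 6, -76, 0, 0.2], [0, 0, 15, 9, -114, 0, 0.2], [0, 0, 20, 12, -152, 0, 0.2], [0, 0, 20, 15, -190, 0, 0.2]]}}

```text
clock: 11.67
tcp_pos: [0.5362, -0.2536, 0.1884]
orientation: [0.38, 3.116, -0.002]
contact_force: [0.7, 0.5, 0.5]
grip_width: 0.0685
gripper_force: 0.0
```

Call:
{"name": "servo_tool", "arguments": {"commands": [[0, 0, 0, 2, -30, 0, 0.2], [0, 0, 0, 2, -42, -20, 0.2], [0, 0, 0, 2, -42, -50, 0.2], [0, 0, 0, 2, -42, -60, 0.2], [0, 0, 0, 2, -42, -60, 0.2]]}}

```text
clock: 12.08
tcp_pos: [0.5364, -0.2926, 0.125]
orientation: [-0.386, -3.114, -0.002]
contact_force: [0.5, 0.3, -0.5]
grip_width: 0.0683
gripper_force: 0.0
```

Run:
```python
from h import *
b,_=grab('scene','s3'); o=r.get_obs(); print(o['tcp_pos'],o['orientation'],o['joints'].round(2))
B=cv2.resize(b[150:330,90:350],None,fx=3,fy=3,interpolation=cv2.INTER_CUBIC)
cv2.imwrite('pics/c4.png',B)
```

```text
[ 0.53772858 -0.29230969  0.12670275] [-3.84882061e-01 -3.11702638e+00 -9.48805508e-04] [ 0.92  0.6  -0.73  1.76  0.47  0.96  1.33]
```

View pics/c4.png

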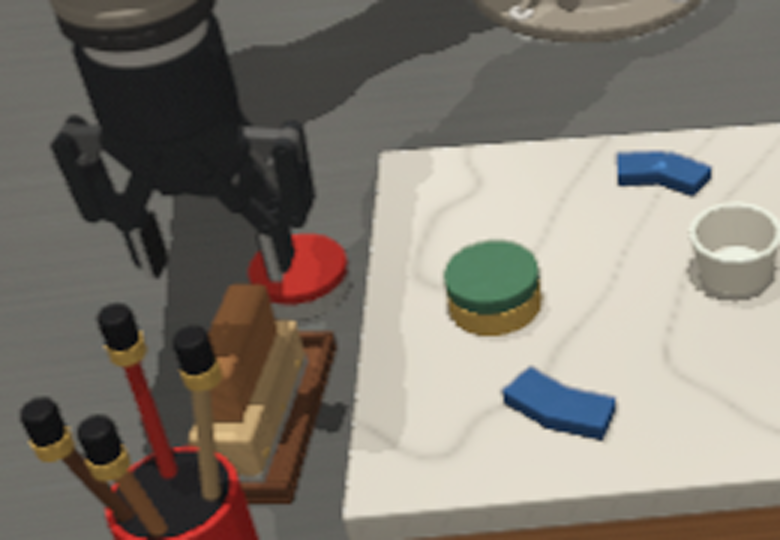

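The crop shows the fingers straddling the rib, with the brushes clear of the gripper.

Call:
{"name": "servo_tool", "arguments": {"commands": [[0, 0, 0, 1, -1, -30, 0.2], [0, 0, 0, 1, -1, -60, 0.2], [0, 0, 0, 1, -1, -74, 0.3], [0, 0, 0, 1, -1, -75, 0.5], [0, 0, 0, 1, -1, -75, 0.6]], "force": 20}}

```text
clock: 12.55
tcp_pos: [0.5397, -0.2936, 0.0524]
orientation: [0.385, 3.117, 0.0]
contact_force: [0.8, -0.1, 0.7]
grip_width: 0.0363
gripper_force: 0.0
```

Call:
{"name": "servo_tool", "arguments": {"commands": [[0, 0, 0, 0, 0, 0, 0.65], [0, 0, 0, 0, 0, 0, 0.65], [0, 0, 0, 0, 0, 0, 0.65]]}}

```text
clock: 12.8
tcp_pos: [0.5402, -0.2951, 0.0531]
orientation: [0.387, 3.115, -0.002]
contact_force: [1.0, -0.9, 0.9]
grip_width: 0.0299
gripper_force: 0.6
```

Call:
{"name": "servo_tool", "arguments": {"commands": [[0, 0, 0, 0, 0, 0, 0.9], [0, 0, 0, 0, 0, 0, 0.9], [0, 0, 0, 0, 0, 0, 0.9]]}}

```text
clock: 13.05
tcp_pos: [0.54, -0.2952, 0.0529]
orientation: [0.387, 3.115, -0.002]
contact_force: [-0.7, -2.6, 7.3]
grip_width: 0.0257
gripper_force: 25.8
```

Call:
{"name": "servo_tool", "arguments": {"commands": [[0, 0, 0, 0, 0, 0, 0.95], [0, 0, 0, 0, 0, 0, 0.95]], "force": 80}}

```text
clock: 13.22
tcp_pos: [0.54, -0.2952, 0.053]
orientation: [0.387, 3.115, -0.003]
contact_force: [-1.3, -2.7, 8.3]
grip_width: 0.0253
gripper_force: 78.9
```

Call:
{"name": "servo_tool", "arguments": {"commands": [[0, 0, 0, 0, 1, 15, 0.95], [0, 0, 0, 0, 1, 45, 0.95], [0, 0, 0, 0, 1, 80, 0.95], [0, 0, 0, 0, 1, 115, 0.95], [0, 0, 0, 0, 1, 138, 0.95]]}}

```text
clock: 13.63
tcp_pos: [0.5397, -0.2922, 0.1931]
orientation: [0.385, 3.116, 0.0]
contact_force: [0.4, -0.0, -4.4]
grip_width: 0.0251
gripper_force: 79.1
```

Call:
{"name": "servo_tool", "arguments": {"commands": [[0, 0, 2, -15, 30, 0, 0.95], [0, 0, 4, -32, 63, 0, 0.95], [0, 0, 6, -49, 97, 0, 0.95], [0, 0, 8, -66, 130, 0, 0.95], [0, 0, 9, -83, 163, 0, 0.95]]}}

```text
clock: 14.05
tcp_pos: [0.4541, -0.128, 0.1895]
orientation: [-0.137, -3.137, -0.0]
contact_force: [1.1, 0.4, -2.0]
grip_width: 0.0251
gripper_force: 79.1
```

Call:
{"name": "servo_tool", "arguments": {"commands": [[0, 0, 0, -15, 31, -5, 0.95], [0, 0, 0, -15, 31, -30, 0.95], [0, 0, 0, -15, 31, -44, 0.95], [0, 0, 0, -15, 31, -44, 0.95], [0, 0, 0, -15, 31, -44, 0.95]]}}

```text
clock: 14.47
tcp_pos: [0.4402, -0.0986, 0.1454]
orientation: [-0.139, -3.137, -0.001]
contact_force: [0.6, -0.5, -3.3]
grip_width: 0.0254
gripper_force: 79.1
```

Call:
{"name": "servo_tool", "arguments": {"commands": [[0, 0, 0, 0, 0, -5, 0.95], [0, 0, 0, 0, 0, -8, 0.95], [0, 0, 0, 0, 0, -9, 0.95], [0, 0, 0, 0, 0, -9, 0.95]]}}

```text
clock: 14.8
tcp_pos: [0.441, -0.0993, 0.1363]
orientation: [-0.142, -3.138, -0.0]
contact_force: [-0.2, -0.3, -3.2]
grip_width: 0.025
gripper_force: 79.2
```

Call:
{"name": "servo_tool", "arguments": {"commands": [[0, 0, 0, 0, 0, -1, 0.95], [0, 0, 0, 0, 0, -2, 0.95], [0, 0, 0, 0, 0, -2, 0.95]]}}

```text
clock: 15.05
tcp_pos: [0.441, -0.0992, 0.1343]
orientation: [-0.141, -3.138, -0.0]
contact_force: [0.7, 0.2, -2.9]
grip_width: 0.0248
gripper_force: 79.2
```

Call:
{"name": "servo_tool", "arguments": {"commands": [[0, 0, 0, 1, 12, 0, 0.95], [0, 0, 0, 2, 27, 0, 0.95], [0, 0, 0, 4, 44, 0, 0.95], [0, 0, 0, 5, 62, 0, 0.95], [0, 0, 0, 7, 80, 0, 0.95]]}}

```text
clock: 15.47
tcp_pos: [0.4479, -0.0186, 0.1344]
orientation: [-0.142, -3.138, 0.0]
contact_force: [0.0, -0.2, -3.5]
grip_width: 0.0251
gripper_force: 79.3
```

Call:
{"name": "servo_tool", "arguments": {"commands": [[0, 0, 0, 1.7, 20, 0, 0.95], [0, 0, 0, 3.5, 40, 0, 0.95], [0, 0, 0, 5.2, 60, 0, 0.95], [0, 0, 0, 7, 80, 0, 0.95], [0, 0, 0, 8.7, 100, 0, 0.95]]}}

```text
clock: 15.88
tcp_pos: [0.4568, 0.0817, 0.1344]
orientation: [0.141, 3.138, -0.0]
contact_force: [0.1, -0.5, -4.1]
grip_width: 0.0253
gripper_force: 79.3
```

Call:
{"name": "servo_tool", "arguments": {"commands": [[0, 0, 0, 1.7, 20, 0, 0.95], [0, 0, 0, 3.5, 40, 0, 0.95], [0, 0, 0, 5.2, 60, 0, 0.95], [0, 0, 0, 7, 80, 0, 0.95], [0, 0, 0, 8.7, 100, 0, 0.95]]}}

```text
clock: 16.3
tcp_pos: [0.4655, 0.1817, 0.1343]
orientation: [-0.141, -3.138, 0.0]
contact_force: [0.2, -0.9, -3.9]
grip_width: 0.0253
gripper_force: 79.3
```

Call:
{"name": "servo_tool", "arguments": {"commands": [[0, 0, 0, 1.7, 15, 0, 0.95], [0, 0, 0, 2.6, 30, 0, 0.95], [0, 0, 0, 2.6, 30, 0, 0.95], [0, 0, 0, 2.6, 30, 0, 0.95]]}}

```text
clock: 16.63
tcp_pos: [0.4678, 0.2115, 0.1343]
orientation: [-0.138, -3.138, -0.0]
contact_force: [-0.6, -1.1, -3.6]
grip_width: 0.0251
gripper_force: 79.5
```

Run:
```python
from h import *
b,_=grab('scene','s4'); o=r.get_obs(); print(o['tcp_pos'],o['contact_force'])
cv2.imwrite('pics/c5.png',cv2.resize(b[90:340,200:550],None,fx=2.2,fy=2.2,interpolation=cv2.INTER_CUBIC))
```

```text
[0.46782517 0.21033151 0.13409033] [-0.82950332 -0.5479723  -3.57912374]
```

View pics/c5.png

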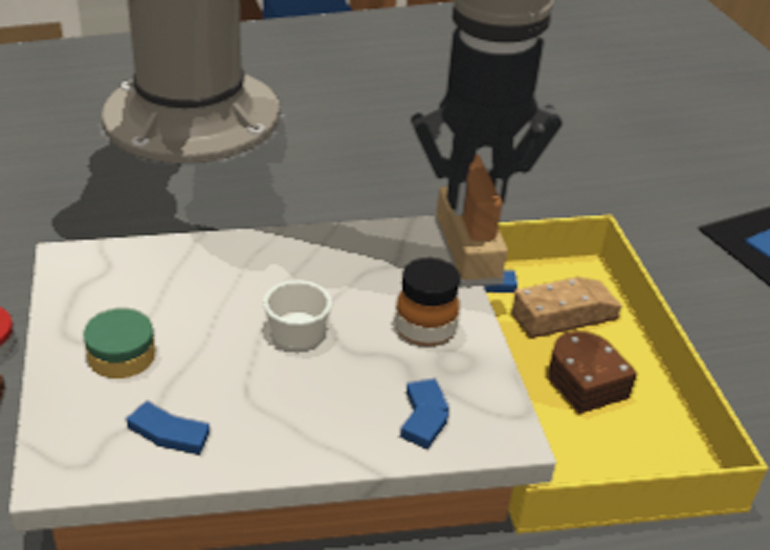

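The crop shows chip A in the tub beside the slab end at about (502,283). Both heel blocks are in the tub, and the middle row is untouched.

Call:
{"name": "servo_tool", "arguments": {"commands": [[0, 0, 0, 0, 0, 20, 0.95], [0, 0, 0, 0, 0, 50, 0.95], [0, 0, 0, 0, 0, 80, 0.95], [0, 0, 0, 14, -30, 82, 0.95], [0, 0, 0, 28, -60, 82, 0.95]]}}

```text
clock: 17.1
tcp_pos: [0.4968, 0.1513, 0.2188]
orientation: [0.136, 3.134, 0.001]
contact_force: [1.4, -1.4, -3.7]
grip_width: 0.0252
gripper_force: 79.5
```

Call:
{"name": "servo_tool", "arguments": {"commands": [[0, 0, 0, 16, -34, 0, 0.95], [0, 0, 0, 32, -68, 0, 0.95], [0, 0, 0, 48, -102, 0, 0.95], [0, 0, 0, 64, -136, 0, 0.95], [0, 0, 0, 80, -170, 0, 0.95]]}}

```text
clock: 17.52
tcp_pos: [0.5757, -0.0229, 0.2161]
orientation: [-0.144, -3.137, 0.002]
contact_force: [1.0, 1.0, -2.9]
grip_width: 0.0252
gripper_force: 79.4
```

Call:
{"name": "servo_tool", "arguments": {"commands": [[0, 0, 0, 16, -34, 0, 0.95], [0, 0, 0, 32, -68, 0, 0.95], [0, 0, 0, 48, -102, 0, 0.95], [0, 0, 0, 62, -136, 0, 0.95], [0, 0, 0, 72, -155, 0, 0.95]]}}

```text
clock: 17.93
tcp_pos: [0.6473, -0.1821, 0.2152]
orientation: [-0.152, -3.136, 0.005]
contact_force: [0.4, -1.4, -4.3]
grip_width: 0.0255
gripper_force: 79.3
```

Call:
{"name": "servo_tool", "arguments": {"commands": [[0, 0, 0, 0, 0, -20, 0.95], [0, 0, 0, 0, 0, -50, 0.95], [0, 0, 0, 0, 0, -74, 0.95], [0, 0, 0, 0, 0, -80, 0.95], [0, 0, 0, 0, 0, -80, 0.95]]}}

```text
clock: 18.35
tcp_pos: [0.6458, -0.176, 0.1348]
orientation: [-0.144, -3.134, 0.001]
contact_force: [0.4, 0.3, -3.2]
grip_width: 0.0248
gripper_force: 79.9
```

Call:
{"name": "servo_tool", "arguments": {"commands": [[0, 0, 0, 1, 12, 0, 0.95], [0, 0, 0, 2, 27, 0, 0.95], [0, 0, 0, 4, 44, 0, 0.95], [0, 0, 0, 5, 62, 0, 0.95], [0, 0, 0, 7, 80, 0, 0.95]]}}

```text
clock: 18.77
tcp_pos: [0.655, -0.0913, 0.1372]
orientation: [0.139, 3.138, 0.001]
contact_force: [-0.0, -0.2, -3.5]
grip_width: 0.0254
gripper_force: 79.9
```

Call:
{"name": "servo_tool", "arguments": {"commands": [[0, 0, 0, 1.7, 20, 0, 0.95], [0, 0, 0, 3.5, 40, 0, 0.95], [0, 0, 0, 5.2, 60, 0, 0.95], [0, 0, 0, 7, 80, 0, 0.95], [0, 0, 0, 8.7, 100, 0, 0.95]]}}

```text
clock: 19.18
tcp_pos: [0.6636, 0.0091, 0.1372]
orientation: [0.138, 3.138, 0.001]
contact_force: [0.5, -1.1, -3.4]
grip_width: 0.025
gripper_force: 79.9
```

Run:
```python
from h import *
b,_=grab('scene','s5'); o=r.get_obs(); print(o['tcp_pos'],o['contact_force'])
h,s,v=cv2.split(cv2.cvtColor(b,cv2.COLOR_BGR2HSV))
m=((h>95)&(h<125)&(s>120)).astype(np.uint8); m[330:]=0; m[:185]=0; m[:,:220]=0; m[:,500:]=0
for c in cv2.findContours(m,0,1)[0]:
    if cv2.contourArea(c)>25: print(cv2.boundingRect(c),(cast('scene',c[:,0],.092)[:,:2]*1000).mean(0).round())
```

```text
[0.66340074 0.01555225 0.13783378] [ 0.14247511  5.88129504 -2.22210805]
(354, 272, 19, 30) [688.  42.]
(383, 263, 20, 31) [676. 101.]
(417, 212, 18, 11) [527. 218.]
```

Call:
{"name": "servo_tool", "arguments": {"commands": [[0, 0, 0, 1, 12, -1, 0.95], [0, 0, 0, 2, 27, -2, 0.95], [0, 0, 0, 4, 44, -2, 0.95], [0, 0, 0, 5, 62, -2, 0.95], [0, 0, 0, 7, 80, -2, 0.95]]}}

```text
clock: 19.65
tcp_pos: [0.6704, 0.0873, 0.1344]
orientation: [-0.141, -3.138, -0.0]
contact_force: [-0.1, -0.3, -3.1]
grip_width: 0.0252
gripper_force: 80.0
```

Call:
{"name": "servo_tool", "arguments": {"commands": [[0, 0, 0, 1.7, 20, 0, 0.95], [0, 0, 0, 3.5, 40, 0, 0.95], [0, 0, 0, 5.2, 60, 0, 0.95], [0, 0, 0, 7, 80, 0, 0.95], [0, 0, 0, 8.7, 100, 0, 0.95]]}}

```text
clock: 20.07
tcp_pos: [0.6791, 0.1877, 0.1344]
orientation: [-0.141, -3.138, -0.001]
contact_force: [0.2, 0.7, -2.5]
grip_width: 0.025
gripper_force: 79.9
```

Call:
{"name": "servo_tool", "arguments": {"commands": [[0, 0, 0, 1, 8, 0, 0.95], [0, 0, 0, 1, 12, 0, 0.95], [0, 0, 0, 1, 12, 0, 0.95], [0, 0, 0, 1, 12, 0, 0.95]]}}

```text
clock: 20.4
tcp_pos: [0.6805, 0.1965, 0.1341]
orientation: [-0.143, -3.138, 0.002]
contact_force: [0.2, -0.2, -2.9]
grip_width: 0.0252
gripper_force: 79.9
```

Run:
```python
from h import *
b,_=grab('scene','s6'); a,_=grab('top','t6'); o=r.get_obs(); print(o['tcp_pos'],o['contact_force'])
B=cv2.resize(b[170:350,340:560],None,fx=1.8,fy=1.8); A=cv2.resize(a[130:330,120:340],None,fx=1.8,fy=1.8); B=cv2.copyMakeBorder(B,0,A.shape[0]-B.shape[0],0,0,cv2.BORDER_CONSTANT)
cv2.imwrite('pics/c6.png',np.hstack([A,B]))
```

```text
[0.68076704 0.19571571 0.13409071] [ 0.06322336  0.38561635 -3.26792359]
```

View pics/c6.png

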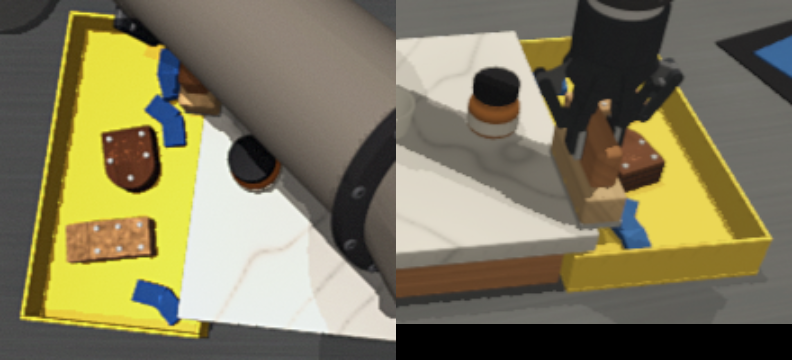

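The crop shows the three chips in the tub, at top-view positions of about (155,300), (167,122) and (170,75). I'll lift the scraper and carry it back.

Call:
{"name": "servo_tool", "arguments": {"commands": [[0, 0, 0, 0, 0, 15, 0.95], [0, 0, 0, 0, 0, 45, 0.95], [0, 0, 0, 0, 0, 65, 0.95], [0, 0, -1, -9, -30, 65, 0.95], [0, 0, -2, -19, -65, 65, 0.95]]}}

```text
clock: 20.92
tcp_pos: [0.6619, 0.1364, 0.2031]
orientation: [0.189, 3.131, 0.007]
contact_force: [-0.0, -0.9, -4.7]
grip_width: 0.0255
gripper_force: 79.9
```

Call:
{"name": "servo_tool", "arguments": {"commands": [[0, 0, -1, -10, -35, 0, 0.95], [0, 0, -2, -20, -70, 0, 0.95], [0, 0, -3, -30, -105, 0, 0.95], [0, 0, -4, -40, -140, 0, 0.95], [0, 0, -5, -50, -175, 0, 0.95]]}}

```text
clock: 21.33
tcp_pos: [0.6108, -0.0446, 0.2007]
orientation: [0.335, 3.122, -0.001]
contact_force: [0.8, 0.2, -3.3]
grip_width: 0.0256
gripper_force: 79.9
```

Call:
{"name": "servo_tool", "arguments": {"commands": [[0, 0, -1, -10, -35, 0, 0.95], [0, 0, -2, -20, -70, 0, 0.95], [0, 0, -2, -30, -105, 0, 0.95], [0, 0, -2, -40, -140, 0, 0.95], [0, 0, -2, -50, -175, 0, 0.95]]}}

```text
clock: 21.75
tcp_pos: [0.5606, -0.2196, 0.2009]
orientation: [0.388, 3.116, -0.002]
contact_force: [0.6, 0.5, -2.9]
grip_width: 0.0258
gripper_force: 80.0
```

Call:
{"name": "servo_tool", "arguments": {"commands": [[0, 0, 0, -10, -35, 0, 0.95], [0, 0, 0, -18, -65, -5, 0.95], [0, 0, 0, -22, -76, -30, 0.95], [0, 0, 0, -22, -76, -60, 0.95], [0, 0, 0, -22, -76, -60, 0.95]]}}

```text
clock: 22.17
tcp_pos: [0.5349, -0.2947, 0.1352]
orientation: [-0.392, -3.109, -0.002]
contact_force: [-1.2, 0.5, -4.0]
grip_width: 0.025
gripper_force: 79.7
```

Run:
```python
from h import *
o=r.get_obs(); print(o['tcp_pos'],o['contact_force'],o['orientation'])
a,_=grab('top','t7'); b,_=grab('scene','s7')
cv2.imwrite('pics/c7.png',np.hstack([a[130:340,120:340],cv2.resize(b[150:360,60:360],None,fx=1,fy=1),b[150:360,330:560]]))
```

```text
[ 0.53494488 -0.29474676  0.13517484] [-1.24592618  0.49949061 -4.0051291 ] [-3.92026145e-01 -3.10920051e+00 -2.36692024e-03]
```

View pics/c7.png

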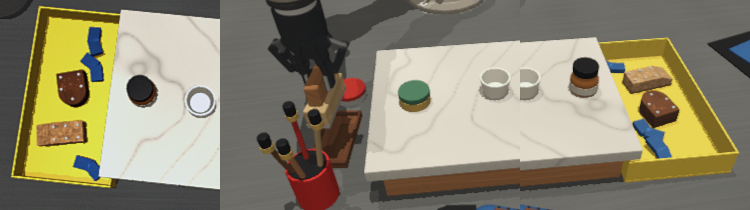

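The crop shows both heel blocks and all three chips in the tub, the slab clear except for the middle row, and the scraper over its tray.

Call:
{"name": "servo_tool", "arguments": {"commands": [[0, 0, 0, 0, 0, -20, 0.95], [0, 0, 0, 0, 0, -35, 0.95], [0, 0, 0, 0, 0, -35, 0.95], [0, 0, 0, 0, 0, -35, 0.95]]}}

```text
clock: 22.6
tcp_pos: [0.5395, -0.2926, 0.1047]
orientation: [-0.385, -3.117, -0.001]
contact_force: [0.8, -0.6, -3.2]
grip_width: 0.0251
gripper_force: 79.9
```

Call:
{"name": "servo_tool", "arguments": {"commands": [[0, 0, 0, 0, -1, -20, 0.95], [0, 0, 0, 0, -1, -38, 0.95], [0, 0, 0, 0, -1, -47, 0.95], [0, 0, 0, 0, -1, -49, 0.95], [0, 0, 0, 0, -1, -50, 0.95]]}}

```text
clock: 23.02
tcp_pos: [0.5398, -0.2941, 0.0548]
orientation: [0.386, 3.117, 0.0]
contact_force: [-0.1, 0.9, -3.1]
grip_width: 0.025
gripper_force: 80.1
```

Call:
{"name": "servo_tool", "arguments": {"commands": [[0, 0, 0, 0, 0, -1, 0.95], [0, 0, 0, 0, 0, -1, 0.95]]}}

```text
clock: 23.18
tcp_pos: [0.5402, -0.2944, 0.0544]
orientation: [0.386, 3.116, -0.001]
contact_force: [0.9, -0.3, -3.9]
grip_width: 0.0251
gripper_force: 80.1
```

Call:
{"name": "servo_tool", "arguments": {"commands": [[0, 0, 0, 0, 0, -1, 0.95], [0, 0, 0, 0, 0, -2, 0.95], [0, 0, 0, 0, 0, -2, 0.95]]}}

```text
clock: 23.43
tcp_pos: [0.5403, -0.2945, 0.0529]
orientation: [0.387, 3.116, -0.001]
contact_force: [-1.6, 0.8, 4.9]
grip_width: 0.0249
gripper_force: 81.2
```

Call:
{"name": "servo_tool", "arguments": {"commands": [[0, 0, 0, 0, 0, 0, 0.55], [0, 0, 0, 0, 0, 0, 0.4], [0, 0, 0, 0, 0, 0, 0.3], [0, 0, 0, 0, 0, 0, 0.3]]}}

```text
clock: 23.77
tcp_pos: [0.5396, -0.2942, 0.0515]
orientation: [0.387, 3.117, -0.0]
contact_force: [0.6, 0.1, -0.2]
grip_width: 0.0598
gripper_force: 0.0
```

Call:
{"name": "servo_tool", "arguments": {"commands": [[0, 0, 0, 0, 0, 20, 0.3], [0, 0, 0, 0, 0, 50, 0.3], [0, 0, 0, 0, 0, 85, 0.3], [0, 0, 0, 0, 0, 120, 0.3], [0, 0, 0, 0, 0, 150, 0.3]]}}

```text
clock: 24.18
tcp_pos: [0.5397, -0.294, 0.2036]
orientation: [0.386, 3.117, -0.0]
contact_force: [0.1, 0.6, 0.8]
grip_width: 0.0598
gripper_force: 0.0
```

Call:
{"name": "servo_tool", "arguments": {"commands": [[0, 0, 0, -20, 0, 20, 0.3], [0, 0, 0, -50, 0, 40, 0.3], [0, 0, 0, -80, 0, 50, 0.3], [0, 0, 0, -80, 0, 50, 0.3], [0, 0, 0, -80, 0, 50, 0.3]]}}

```text
clock: 24.6
tcp_pos: [0.4584, -0.2951, 0.2521]
orientation: [0.39, 3.117, -0.003]
contact_force: [-0.3, 0.1, 0.7]
grip_width: 0.0597
gripper_force: 0.0
```

Run:
```python
from h import *
b,_=grab('scene','s8'); o=r.get_obs(); print(o['tcp_pos'],o['clock'])
cv2.imwrite('pics/c8.png',b[100:420,60:600])
```

```text
[ 0.45926382 -0.29456     0.25161801] 24.65
```

View pics/c8.png

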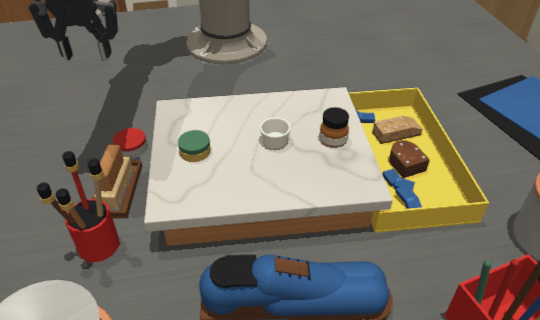

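The final view shows the scraper standing in its tray at about (115,180), all five pieces in the tub, and the other items where they were.

```bash
python3 -c "
from bench import r
print(r.hand_in())"
```

```text
the job is handed in; nothing more can be done
None
```

The job is done and handed in at about 25 s: both heel blocks and all three chips are in the tub, the scraper stands in its tray, and the final picture shows the jar, tins, dish and brush pot where they stood.

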